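Hold a rod rest against the sprung collar of a torch bench crossbar

ROBOT

A 6-joint arm with a two-finger parallel gripper is mounted at the origin on the work surface. World frame = base frame: x ahead of the robot, y to its left, z up, the work surface at z = 0. Lengths are in m, angles in rad, forces in N, time in s.
With the tool pointing down it reaches from about 0.3 to 1 m from the base axis. Payload 5.1 kg.
Tool frame: the origin (TCP) lies at the very end of the fingers, on their centre line; the grasp point (between the pads) lies 19 mm behind it (r.tcp_to_grasp is the distance from the TCP to the grasp point, in m); z points along the fingers, y is the line along which they close (so a half turn about z gives the same grasp; the last joint's range is limited). The gripper opens to 95 mm and grips with 3 to 60 N. Pads are 20 mm wide; open, the fingers measure 119 mm over their backs; the gripper's body (75 mm by 180 mm) begins 59 mm behind the grasp point.
Start: joints at [-0.083, 0.124, 1.65, -0, 1.367, -0.083], TCP at [0.65, -0, 0.215] pointing down, gripper open.
Joint ranges: [-2.61, 2.61], [-1.02, 2.33], [0.03, 2.71], [-1.35, 4.49], [0.32, 2.68], [-2.91, 2.91]. Speed limits (rad/s): [2.57, 2.57, 3.14, 3.14, 3.14, 3.14].

INTERFACE

Orientations are given as a unit quaternion [w, x, y, z].
In Python, from cell import r gives the robot as it stands.
- The arm moves only by the shell command python3 -m handwheel 'ROWS' [FORCE]. ROWS is JSON, a list of rows, each a list of 7 numbers: the turn, a rotation vector about the tool's x, y, z normalised to -1 to 1, where 1 is 30 degrees, then the shift along the tool's x, y, z normalised to -1 to 1, where 1 is 100 mm, then the opening, from 0 (shut) to 1 (fully open). In form: [[rx, ry, rz, tx, ty, tz, gripper], ...]. A call has 1 to 20 rows; each row shifts and turns the commanded pose from where the row before left it, along the tool's axes as they then stand; what a row does not reach is not made up. A row lasts 1/10 s, in which the tool goes at most 50 mm and 8.59 degrees, less where a joint would pass 70% of its speed; a pose out of reach is approached as far as the arm can. A call with a number of a shift or a turn outside -1 to 1 is refused whole. A call with a gripper value outside its range is refused whole. The fingers move at their own pace and stop on an object; FORCE is the grip in N (left out, the last holds). Time passes only in rows, so rows that do not move let the fingers close. It gives the time, the measured TCP pose, the force, the opening and the grip force at its end, in the units of the state.
- r.sense(): the state, without advancing time (a new reading comes with each control period).
- r.get_image(name): name is "scene" or "side" or "wrist"; returns the picture (400x640x3 uint8, red, green, blue); there is no depth.
- r.camera_info(name): a dict with "camera_matrix" (3x3 intrinsics, pixels), "R" (3x3) and "t" (3): a world point X has camera coordinates R X + t; the wrist camera has in their place "tool_from_camera" (4x4, takes a point from camera to tool coordinates, whose origin is the TCP and whose axes are the flange's). Camera axes: x right, y down, z forward; pixel columns grow to the right and rows downward; lengths in m; the calibration is good to about 2 mm. A picture is of the moment at which its call begins: read the wrist's pose just before it. camera_info takes no time and is no camera call.
- r.job_done(): hands the job in; it is judged then, once.
The state is a dict: "time": time; "qpos": joint angles; "joint_vel": joint speeds; "joint_efforts": joint torques, N m; "tool_pos": TCP position; "tool_rot": TCP orientation; "wrist_force": force on the tool from outside, world axes, zero at the start; "moment": the same for the moment, N m; "grip_width": finger opening in m; "grip_force": force on a finger pad.
Only numpy, scipy, OpenCV 4.12 (cv2) and the standard library are available. Lean on these libraries where they do the work, as an engineer would, in place of code of your own. Each camera call takes 0.05 s, during which the arm holds its last target. There are 200 camera calls.

TASK

Be my third hand at the torch bench: pick up the notched aluminium rod rest and hang it astride the crossbar, right down on the bar and not yet touching the sprung stop collar. Then slide it along the bar against the collar, pushing the collar gently about halfway in (roughly 7 N) and never near the end of its travel, and keep that push steady for two seconds and more so I can tighten its screw: finish while still gripping the rest and pushing, do not let go. Leave the other things on the bench where they are.

Things in the scene. Friction and masses are not known exactly. Their poses are not given: they have to be found in the camera images.
- rod_rest: the rod rest: rigid aluminium, 0.16 to 0.32 kg, an upside-down U saddle standing on its two legs, each 8 mm thick (x), 60 long (y), 40 high, 24 mm apart inside; a bridge 40 x 60 mm joins them from 40 to 50 mm height and carries an upright notched fin. Origin centred under the legs, z up; y along the slot (and the bar when hung), x across. The same either way round.
- fin (a point): centre of the rod rest's upright fin, 70 mm above its origin. The fin is 14 mm thick (x), 44 mm long (y), from 50 to 96 mm above the rest's origin, the top 10 mm cut into three prongs; the place to grip, across its thickness from above
- saddle (a point): point on the rod rest 40 mm above its origin: the middle of the underside of the bridge, which rests on the bar
- crossbar: fixed crossbar stand: base plate 80 x 400 x 12 mm, two posts 34 mm wide, 118 mm high at y = -170 and +170 mm, and a round steel bar 16 mm in diameter along its own y, axis 100 mm and top 108 mm above the table. Origin under the middle of the base, z up. The sprung collar is at the +y end; the bar is free from the -y post (y = -160 mm) to the collar's face (y = +85 mm).
- bar_top (a point): point on the top of the bar in its middle, 108 mm above the table
- collar_face (a point): the stop collar's flat round disc on the bar, 48 mm in diameter and 12 mm thick, with a coil spring behind it; the front face (towards -y of the crossbar) is the stop that the end of the rod rest's saddle meets. This point is the middle of this front face, on the bar's axis; moves with the collar
- collar (a joint): how far the collar is pushed in along +y of the crossbar, m: 0 = out against its front stop, 0.024 = spring fully compressed. Spring 450 N/m with 2 N preload: about 7.4 N halfway (0.012); returns when released
- v_block: bystander: brass block 50 x 50 mm, 34 mm high, with a wide groove along its top; it has no legs and no fin; origin under its centre
- frit_jar: bystander: squat closed glass jar, 54 mm across, 60 mm high; origin under its centre
- paddle: bystander: black marver paddle with a wooden handle, lying along its own x, 215 mm long; origin near the middle on the table
- tweezers: bystander: steel tweezers lying along own x, 170 mm long, 10 mm high; origin under the middle
- tool_cup: bystander: empty steel cup, 76 mm across, 85 mm high; origin under its centre
- bead_can: bystander: closed aluminium can, 68 mm across, 90 mm high; origin under its centre
Things that resemble listed ones, but are neither listed nor needed, are in the scene too. Leave any brown or orange look-alike of the rod_rest alone.

How it is judged:
On the way, in this order (a step that is already met when the one before it is completed fails the run):
1. the rod rest hangs astride the bar, down on it, clear of the collar (z of saddle in the frame of crossbar between 0.104 and 0.1115 m and x of saddle in the frame of crossbar between -0.007 and 0.007 m and angle between the y axis of rod_rest and the y axis of crossbar, either way round below 0.14 rad and angle between rod_rest's own z axis and vertical below 0.12 rad and value of joint collar below 0.002 m and contact force between rod_rest and collar below 0.3 N and y of saddle in the frame of crossbar between -0.13 and 0.055 m), for 0.2 s.
2. gripped, it presses the collar in by 6 to 19 mm, steadily for 1.5 s (z of saddle in the frame of crossbar between 0.104 and 0.1115 m and x of saddle in the frame of crossbar between -0.007 and 0.007 m and angle between the y axis of rod_rest and the y axis of crossbar, either way round below 0.14 rad and angle between rod_rest's own z axis and vertical below 0.12 rad and value of joint collar between 0.006 and 0.019 m and contact force between rod_rest and collar between 3.5 and 12.5 N and contact force between the fingers and rod_rest above 2 N and contact force between each of the arm, the fingers and collar below 0.3 N), for 1.5 s.
At the end, for the whole second after the job is handed in: Through the last second the gripped rod rest sits astride the bar (within 4 mm of its top, 7 mm across, 0.14 rad along it, upright within 0.12 rad) and itself, not the robot, presses the collar 6 to 19 mm in with 3.5 to 12.5 N, at rest (all of step 2 and linear speed of rod_rest below 0.02 m/s); the arm keeps its last pose, push and grip.
It fails at once if the collar is driven to the end of its travel (over 22.5 mm) (value of joint collar above 0.0225 m).
It fails at once if another thing on the bench is moved more than 40 mm (distance of any of v_block, frit_jar, paddle, tweezers, tool_cup, bead_can from where it was at the start of the episode above 0.04 m).
It also fails if it takes over 48 s, if anything falls off the work surface, if the arm or the gripper's body presses on something with over 40 N, if the wrist force passes 120 N, or if a joint passes its speed limit or range.

## Working session

There is one attempt and no reset: what is moved stays moved. The work goes in short steps, Python scripts to look and compute and a shell command to move; the robot and the scene stay as the last step left them, time stands still between calls to the robot, and variables do not carry over. Pictures are saved under pics/ and viewed, at most 10 in all, crops included, and the job is handed in when it is done.

```bash
mkdir -p pics; python3 - <<'E'
from cell import r
import cv2,numpy as np
for n in ("scene","side"):
    im=r.get_image(n); cv2.imwrite(f"pics/{n}0.png",im[:,:,::-1])
    c=r.camera_info(n); R=np.array(c["R"]);print(n,c["camera_matrix"],R,c["t"],-R.T@np.array(c["t"]))
print(r.camera_info("wrist"));s=r.sense();print(s)
E
```

```text
scene [[396.52857769   0.         322.89586446]
 [  0.         396.52857769 203.63491749]
 [  0.           0.           1.        ]] [[-0.83720327  0.54686097  0.00581101]
 [ 0.32205144  0.50156881 -0.80293935]
 [-0.44201081 -0.670352   -0.59603241]] [ 0.43902303 -0.10089924  1.47042522] [1.04999011 0.79622584 0.79285395]
side [[508.34973867   0.         316.70455286]
 [  0.         508.34973867 198.14072537]
 [  0.           0.           1.        ]] [[ 8.26705589e-01 -5.62634396e-01  6.36160533e-04]
 [-4.01245304e-01 -5.90360751e-01 -7.00340196e-01]
 [ 3.94411047e-01  5.78719898e-01 -7.13808942e-01]] [-0.42518146  0.24343521  1.17689187] [-0.01500203 -0.77659787  1.01083389]
{'camera_matrix': array([[294.76014799,   0.        , 325.0864681 ],
       [  0.        , 294.76014799, 201.33869669],
       [  0.        ,   0.        ,   1.        ]]), 'tool_from_camera': array([[ 1.15720810e-04, -9.67029794e-01, -2.54663236e-01,
         7.22907354e-02],
       [ 9.99999916e-01,  1.19153909e-05,  4.09160992e-04,
         4.25236508e-04],
       [-3.92636458e-04, -2.54663262e-01,  9.670297
[... 159 characters left out ...]
10e-02,  1.24443312e-01,  1.65151921e+00, -2.02972083e-05,
        1.36751000e+00, -8.26040468e-02]), 'joint_vel': array([-2.67131430e-04, -1.39729210e-03, -4.18895906e-03, -1.31221262e-04,
       -6.07716145e-04, -2.55630504e-05]), 'joint_efforts': array([ 5.00436727e-04, -4.18875861e+01, -3.61097610e+01,  7.76667567e-02,
        4.61263221e-02, -8.66308574e-05]), 'tool_pos': array([6.49422353e-01, 2.12642394e-06, 2.13518536e-01]), 'tool_rot': array([-7.10787479e-04,  7.07109463e-01,  7.07103475e-01, -6.15107145e-04]), 'wrist_force': array([-0.30344868, -0.23658416,  0.62402633]), 'moment': array([ 0.04741323, -0.04063804,  0.01333961]), 'grip_force': 0.0, 'grip_width': 0.09494813529370315}
```

View pics/scene0.png

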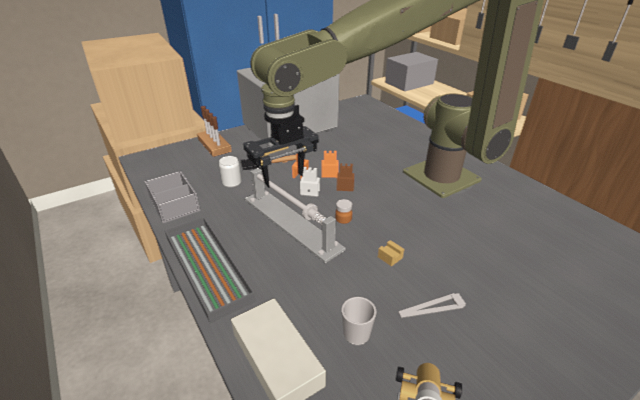

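View pics/side0.png

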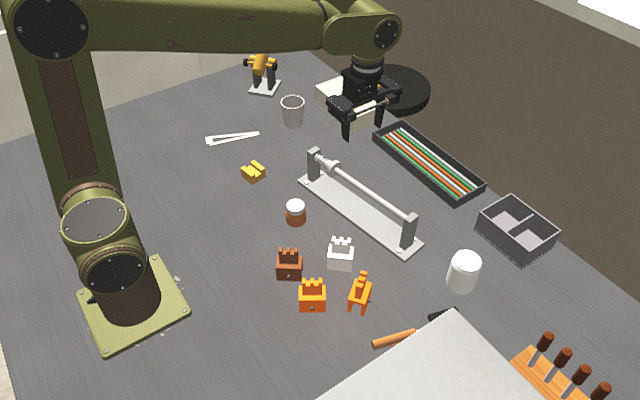

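```bash
python3 - <<'E'
import cv2,numpy as np
a=cv2.imread("pics/side0.png")[140:290,265:435]; b=cv2.imread("pics/scene0.png")[155:265,235:365]
cv2.imwrite("pics/side_c.png",cv2.resize(a,None,fx=4,fy=4,interpolation=2)); cv2.imwrite("pics/scene_c.png",cv2.resize(b,None,fx=5,fy=5,interpolation=2))
E
```

```text
(no output)
```

View pics/side_c.png

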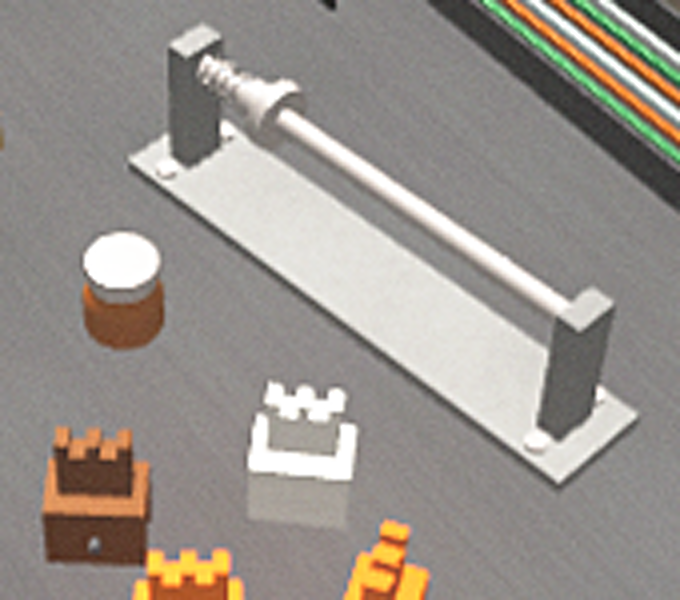

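View pics/scene_c.png

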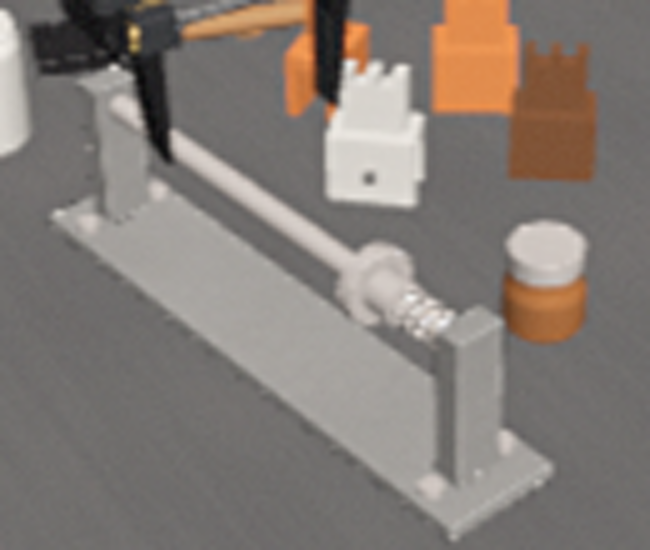

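```bash
cat >h.py <<'E'
from cell import r
import numpy as np, cv2
from scipy.spatial.transform import Rotation as Ro
def cam(n,s=None):
    c=r.camera_info(n);K=np.array(c["camera_matrix"])
    if n!="wrist": return K,np.array(c["R"]),np.array(c["t"])
    s=s or r.sense();q=s["tool_rot"];T=np.eye(4);T[:3,:3]=Ro.from_quat([*q[1:],q[0]]).as_matrix();T[:3,3]=s["tool_pos"]
    W=np.linalg.inv(T@np.array(c["tool_from_camera"]));return K,W[:3,:3],W[:3,3]
def cast(C,uv,z):
    K,R,t=C;o=-R.T@t;d=R.T@np.linalg.inv(K)@np.array([*uv,1.]);return o+d*(z-o[2])/d[2]
def proj(C,X):
    K,R,t=C;p=K@(R@np.asarray(X,float)+t);return p[:2]/p[2]
E
python3 - <<'E'
from h import *
np.set_printoptions(precision=4,suppress=True)
S=cam("side");A=cam("scene")
f=lambda p:(p[0]/4+265-.4,p[1]/4+140-.4)
g=lambda p:(p[0]/5+235-.4,p[1]/5+155-.4)
for n,p,z in [("baseL(+y,nearx)",(128,160),.012),("base bottom",(560,478),.012),("base right",(637,410),.012),("bar-post top",(565,297),.106),("bar@collar top",(285,112),.106),("rest nl",(248,473),.05),("nr",(352,480),.05),("fl",(258,415),.05),("fr",(355,430),.05),("bl",(248,520),0),("br",(347,528),0)]: print("side",n,cast(S,f(p),z))
for n,p,z in [("baseL",(52,210),.012),("base bottom",(455,527),.012),("base right",(550,462),.012),("bar -post",(125,100),.106),("bar collar",(348,248),.106),("rest bl",(327,194),0),("br",(418,206),0),("top nl",(325,141),.05),("top nr",(425,153),.05),("fl",(338,105),.05),("fr",(422,115),.05)]: print("scene",n,cast(A,g(p),z))
E
```

```text
side baseL(+y,nearx) [0.5311 0.1268 0.012 ]
side base bottom [ 0.5976 -0.2624  0.012 ]
side base right [ 0.6739 -0.2488  0.012 ]
side bar-post top [ 0.6335 -0.2083  0.106 ]
side bar@collar top [0.5907 0.0222 0.106 ]
side rest nl [ 0.4236 -0.175   0.05  ]
side nr [ 0.4715 -0.2139  0.05  ]
side fl [ 0.4541 -0.1421  0.05  ]
side fr [ 0.4959 -0.1846  0.05  ]
side bl [ 0.4257 -0.1733  0.    ]
side br [ 0.4722 -0.2122  0.    ]
scene baseL [ 0.6706 -0.2576  0.012 ]
scene base bottom [0.608  0.1416 0.012 ]
scene base right [0.5329 0.1273 0.012 ]
scene bar -post [ 0.6263 -0.2176  0.106 ]
scene bar collar [ 0.5877 -0.0033  0.106 ]
scene rest bl [ 0.4963 -0.1884  0.    ]
scene br [ 0.4509 -0.1422  0.    ]
scene top nl [ 0.5007 -0.1807  0.05  ]
scene top nr [ 0.4517 -0.132   0.05  ]
scene fl [ 0.4703 -0.2148  0.05  ]
scene fr [ 0.428  -0.1726  0.05  ]
```

Candidates for the rest, in scene pixels: white-metal saddle (310,182), brown (345,178), orange (330,163), orange (300,168). I choose the white-metal one because it is the only aluminium one. In the side crop it stands on two legs with a three-pronged fin, at side pixel (340,252). I'll check it in a wrist close-up first.

```bash
python3 -m handwheel '[[0,0,0,-0.25,-0.27,0,0.55],[0,0,0,-0.25,-0.27,0,0.55],[0,0,0,-0.25,-0.27,0,0.55],[0,0,0,-0.25,-0.27,0,0.55],[0,0,0,-0.25,-0.27,0,0.55],[0,0,0,-0.25,-0.27,0,0.55],[0,0,0,-0.25,-0.27,0,0.55],[0,0,-0.26,0,0,0,0.55],[0,0,-0.26,0,0,0,0.55],[0,0,-0.26,0,0,0,0.55],[0,0,-0.26,0,0,0,0.55],[0,0,-0.26,0,0,0,0.55],[0,0,-0.26,0,0,0,0.55],[0,0,0,0,0,0,0.55],[0,0,0,0,0,0,0.55],[0,0,0,0,0,0,0.55]]'
python3 - <<'E'
from h import *
s=r.sense();im=r.get_image("wrist")[:,:,::-1];cv2.imwrite("pics/w1.png",im)
print(s["tool_pos"],s["tool_rot"])
C=cam("wrist",s);print(proj(C,[.462,-.177,.096]),proj(C,[.462,-.177,.05]))
E
```

```text
time: 1.7
tool_pos: [0.4609, -0.175, 0.2145]
tool_rot: [-0.0, 0.369, 0.929, 0.0]
wrist_force: [0.6, 0.3, -0.8]
grip_width: 0.0522
grip_force: 0.0
[ 0.46089527 -0.17497343  0.21446817] [-1.59065153e-04  3.68981113e-01  9.29436879e-01  1.70086403e-06]
[323.40005143 199.38265724] [323.60829314 189.53930453]
```

View pics/w1.png

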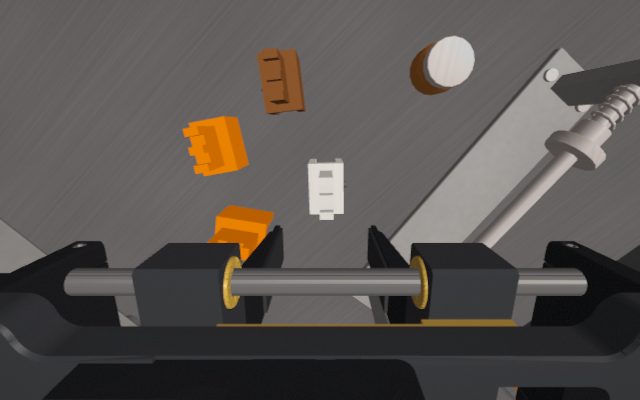

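The wrist view shows the white saddle at (325,187), fin up and nearly square to the view. The oranges are at (215,147) and (240,230), the brown one at (280,80). The choice is confirmed, so I'll refine its pose.

```bash
python3 - <<'E'
from h import *
np.set_printoptions(precision=4,suppress=True)
im=cv2.imread("pics/w1.png");s=r.sense();C=cam("wrist",s)
h=cv2.cvtColor(im,cv2.COLOR_BGR2HSV);m=((h[...,2]>135)&(h[...,1]<50)).astype(np.uint8)
m[:, :295]=0;m[:,360:]=0;m[:145]=0;m[235:]=0
for v in range(152,224,4):
    x=np.where(m[v])[0]; print(v,(x.min(),x.max(),len(x)) if len(x) else None,end=' ')
print()
c=max(cv2.findContours(m,0,2)[0],key=cv2.contourArea);print(cv2.minAreaRect(c))
cv2.imwrite("pics/w1c.png",cv2.resize(im[145:230,285:365],None,fx=6,fy=6,interpolation=2))
E
```

```text
152 None 156 None 160 (np.int64(310), np.int64(341), 13) 164 (np.int64(307), np.int64(343), 37) 168 (np.int64(308), np.int64(343), 36) 172 (np.int64(308), np.int64(343), 36) 176 (np.int64(308), np.int64(343), 36) 180 (np.int64(308), np.int64(343), 36) 184 (np.int64(308), np.int64(343), 36) 188 (np.int64(308), np.int64(343), 36) 192 (np.int64(308), np.int64(343), 36) 196 (np.int64(308), np.int64(343), 36) 200 (np.int64(309), np.int64(343), 35) 204 (np.int64(309), np.int64(343), 35) 208 (np.int64(309), np.int64(343), 35) 212 (np.int64(309), np.int64(343), 35) 216 (np.int64(319), np.int64(333), 15) 220 None 
((325.0, 188.5), (61.0, 36.0), 90.0)
```

View pics/w1c.png

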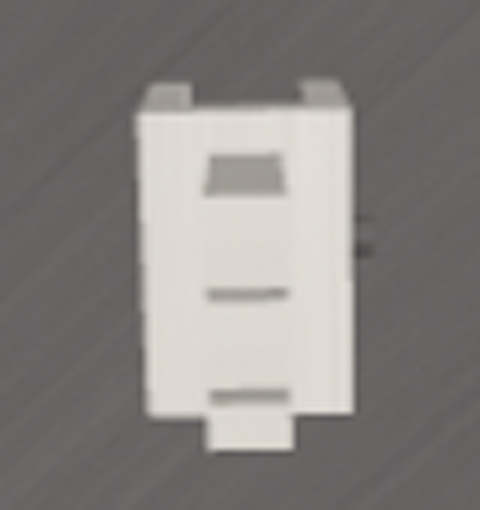

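```bash
python3 - <<'E'
from h import *
s=r.sense();C=cam("wrist",s)
P=np.array([cast(C,(u/6+285-.42,v/6+145-.42),.05) for u,v in [(138,112),(352,108),(354,412),(146,415)]])
(c,w,a)=cv2.minAreaRect((P[:,:2]*1000).astype(np.float32));d=(P[0]+P[1]-P[2]-P[3])[:2]
q=s["tool_rot"];M=Ro.from_quat([*q[1:],q[0]]).as_matrix()
e=M.T@(np.r_[P[:,:2].mean(0),.05]-s["tool_pos"]);dt=M.T@np.r_[d,0]
print(P[:,:2].mean(0),w,np.degrees(np.arctan2(d[1],d[0])),"tool",e,np.degrees(np.arctan2(dt[1],dt[0])))
E
```

```text
[ 0.46315625 -0.17450121] (41.10546112060547, 60.042205810546875) 137.68147770252082 tool [-0.0013423   0.00188511  0.16452385] -0.9679724958721639
```

```bash
python3 -m handwheel '[[0,0,-0.03,0,0.02,0.35,0.55],[0,0,0,0,0,0.35,0.55],[0,0,0,0,0,0.35,0.55],[0,0,0,0,0,0.35,0.55],[0,0,0,0,0,0.17,0.55],[0,0,0,0,0,0,0.55],[0,0,0,0,0,0,0],[0,0,0,0,0,0,0],[0,0,0,0,0,0,0],[0,0,0,0,0,0,0],[0,0,0,0,0,0,0],[0,0,0,0,0,0,0]]' 50
```

```text
time: 2.95
tool_pos: [0.4625, -0.1737, 0.058]
tool_rot: [0.0, 0.361, 0.933, -0.0]
wrist_force: [0.1, -0.1, 2.0]
grip_width: 0.0136
grip_force: 50.0
```

```bash
python3 -m handwheel '[[0,0,0,0,0,-0.35,0],[0,0,0,0,0,-0.36,0],[0,0,0,0,0,-0.36,0],[0,0,0,0,0,-0.35,0],[0,0,0.255,0,0,0,0],[0,0,0.255,0,0,0,0],[0,0,0.255,0,0,0,0],[0,0,0.255,0,0,0,0],[0,0,0.255,0,0,0,0],[0,0,0,0.12,0.39,0,0],[0,0,0,0.12,0.39,0,0],[0,0,0,0.12,0.39,0,0],[0,0,0,0.12,0.39,0,0],[0,0,0,0,0,0,0],[0,0,0,0,0,0,0],[0,0,0,0,0,0,0]]'
python3 - <<'E'
from h import *
s=r.sense();print(s["tool_pos"],s["tool_rot"],s["wrist_force"])
im=[r.get_image(n)[:,:,::-1] for n in("wrist","side","scene")]
for n,i in zip("wsa",im): cv2.imwrite(f"pics/{n}2.png",i)
a=cv2.resize(im[1][100:280,270:440],None,fx=3.3,fy=3.3)
w=cv2.resize(im[0][:,140:540],(400,400))
o=np.zeros((600,800,3),np.uint8);o[:594,:min(400,561)]=a[:594,:400];o[:400,400:]=w;
cv2.imwrite("pics/c2.png",np.vstack([np.hstack([w,cv2.resize(im[1][100:300,260:460],(400,400))])]))
E
```

```text
time: 4.55
tool_pos: [0.6073, -0.1008, 0.1987]
tool_rot: [-0.001, 0.647, 0.763, -0.001]
wrist_force: [1.0, -0.5, -2.7]
grip_width: 0.0137
grip_force: 50.0
[ 0.60726142 -0.10079053  0.19870146] [-8.54003133e-04  6.46587104e-01  7.62839488e-01 -5.51055097e-04] [ 0.95567033 -0.49425968 -2.70984317]
```

View pics/c2.png

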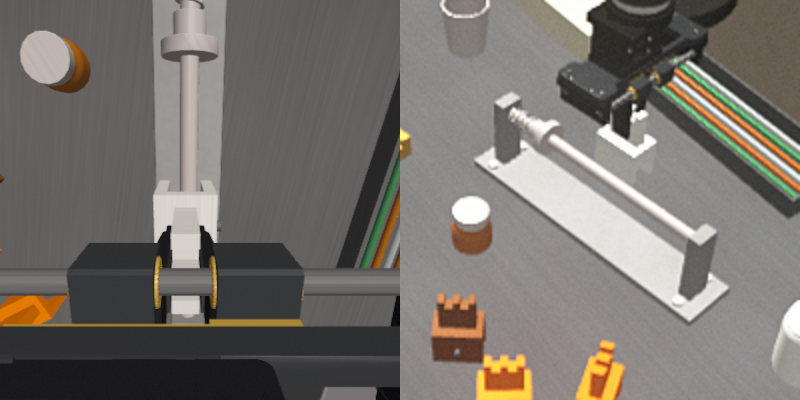

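Wrist view: the gripped rest is at about wrist pixel (326,215), over the bar. The bar runs up at column 329 to the collar disc at (329,45). I'll measure the offset between bar and rest.

```bash
python3 - <<'E'
from h import *
im=cv2.imread("pics/w2.png");s=r.sense();C=cam("wrist",s)
g=im.astype(int).mean(2); b=cv2.GaussianBlur(im,(3,3),0).astype(float).mean(2)
q=s["tool_rot"];M=Ro.from_quat([*q[1:],q[0]]).as_matrix();T=lambda X:M.T@(X-s["tool_pos"])
def edges(v,lo,hi):
    d=np.diff(b[v]);L=lo+np.argmax(np.abs(d[lo:lo+14]));R=hi-14+np.argmax(np.abs(d[hi-14:hi]));return L+.5,R+.5
pts=[]
for v in range(70,180,10):
    L,R=edges(v,314,347);p=T(cast(C,((L+R)/2,v),.100));pts.append(p);print(v,L,R,p[:2].round(4))
pts=np.array(pts);k=np.polyfit(pts[:,0],pts[:,1],1);print("bar in tool: y=",k, "deg",np.degrees(k[0]))
for v in (200,206,212,218,222):
    L,R=edges(v,287,365);print(v,L,R,T(cast(C,((L+R)/2,v),.191))[:2],T(cast(C,(R,v),.191))[1]-T(cast(C,(L,v),.191))[1])
print(im[60:70:9,310:350].mean(2).astype(int))
for v in (48,52,56,60,64): print(v,T(cast(C,(329,v),.100))[0],T(cast(C,(329,v),.076))[0],g[v,300:360:6])
E
```

```text
70 319.5 336.5 [0.1161 0.0031]
80 319.5 337.5 [0.1082 0.0036]
90 319.5 336.5 [0.1002 0.0032]
100 319.5 336.5 [0.0921 0.0032]
110 318.5 335.5 [0.0838 0.0023]
120 319.5 336.5 [0.0754 0.0032]
130 319.5 335.5 [0.0668 0.0028]
140 319.5 335.5 [0.0581 0.0028]
150 318.5 335.5 [0.0492 0.0024]
160 318.5 335.5 [0.0402 0.0024]
170 321.5 335.5 [0.031  0.0038]
bar in tool: y= [0.00384537 0.00269873] deg 0.22032323795792538
200 292.5 357.5 [0.02607823 0.00057553] 0.04063774901242794
206 292.5 357.5 [0.02218282 0.00057569] 0.04085659298535012
212 293.5 357.5 [0.01824524 0.00089183] 0.04044587612558875
218 293.5 357.5 [0.01426478 0.00089372] 0.040666058479049264
222 293.5 356.5 [0.01158697 0.00057612] 0.040176426082391595
[[ 91  86  81  77  74  74  73  74  74  77  89 113 130 145 155 162 169 175
  183 189 190 188 185 182 180 178 170 161 134  87  74  74  75  74  75  77
   81  84  84  89]
 [150 149 150 149 150 150 151 149 150 138 111 113 131 146 155 162 169 175
  183 189 189 186 185 183 181 178 170 160 150 149 154 153 153 152 153 153
  154 154 154 154]]
48 0.13305820270809576 0.13847859932318618 [134.33333333 123.33333333 150.66666667 166.         175.66666667
 177.33333333 185.33333333 178.33333333 172.33333333 156.        ]
52 0.1300245619713576 0.13517471654277288 [133.         105.66666667  74.66666667  74.33333333  75.33333333
  74.          76.          74.33333333  84.         146.66666667]
56 0.12697172329930642 0.13184992564125878 [149.          74.66666667  74.33333333  74.33333333 155.66666667
 191.         165.33333333  74.33333333  74.66666667  72.66666667]
60 0.12389950387664979 0.1285040275178442 [148.66666667 135.33333333  81.          74.66666667 155.33333333
 190.         170.66666667  75.66666667  84.         154.        ]
64 0.12080771855952156 0.12513682053572217 [148.66666667 149.         149.33333333 149.66666667 155.66666667
 190.33333333 171.33333333 152.33333333 153.66666667 152.33333333]
```

```bash
python3 -m handwheel '[[0,0,0,0,0.02,0,0],[0,0,0,0,0,0.15,0],[0,0,0,0,0,0.2,0],[0,0,0,0,0,0.2,0],[0,0,0,0,0,0.1,0],[0,0,0,0,0,0,0],[0,0,0,0,0,0,0],[0,0,0,0,0,0,0]]'
python3 - <<'E'
from h import *
s=r.sense();print(s["wrist_force"],s["moment"])
E
python3 -m handwheel '[[0,0,0,0,0,0.03,0],[0,0,0,0,0,0.02,0],[0,0,0,0,0,0,0],[0,0,0,0,0,0,0]]'
```

```text
time: 5.5
tool_pos: [0.6112, -0.1005, 0.1361]
tool_rot: [0.001, 0.646, 0.763, 0.001]
wrist_force: [-0.4, -0.4, -2.3]
grip_width: 0.0138
grip_force: 50.0
[-0.41662791 -0.39641328 -2.29338244] [-0.01910524 -0.03452715  0.00033231]
time: 5.9
tool_pos: [0.6103, -0.1003, 0.1296]
tool_rot: [-0.0, 0.646, 0.763, -0.0]
wrist_force: [1.0, 1.0, -3.0]
grip_width: 0.0139
grip_force: 50.0
```

```bash
python3 -m handwheel '[[0,0,0,0,0,0.02,0],[0,0,0,0,0,0,0],[0,0,0,0,0,0,0]]';for i in 1; do python3 -m handwheel '[[0,0,0,0,0,0.01,0],[0,0,0,0,0,0,0],[0,0,0,0,0,0,0]]'; python3 -m handwheel '[[0,0,0,0,0,0.005,0],[0,0,0,0,0,0,0],[0,0,0,0,0,0,0]]';done
```

```text
time: 6.2
tool_pos: [0.6102, -0.1003, 0.1275]
tool_rot: [-0.0, 0.646, 0.763, -0.0]
wrist_force: [0.4, 0.3, -3.1]
grip_width: 0.0135
grip_force: 50.0
time: 6.5
tool_pos: [0.6103, -0.1003, 0.1266]
tool_rot: [-0.0, 0.646, 0.763, -0.0]
wrist_force: [0.0, -0.1, -2.9]
grip_width: 0.0135
grip_force: 50.0
time: 6.8
tool_pos: [0.6103, -0.1003, 0.1262]
tool_rot: [0.0, 0.646, 0.763, -0.0]
wrist_force: [-0.6, -0.7, -3.1]
grip_width: 0.0135
grip_force: 50.0
```

```bash
python3 -m handwheel '[[0,0,0,0,0,0.01,0],[0,0,0,0,0,0,0],[0,0,0,0,0,0,0]]'; python3 -m handwheel '[[0,0,0,0,0,0.005,0],[0,0,0,0,0,0,0],[0,0,0,0,0,0,0]]'; python3 -m handwheel '[[0,0,0,0,0,0.005,0],[0,0,0,0,0,0,0],[0,0,0,0,0,0,0]]'
python3 - <<'E'
from h import *
a=r.get_image("side")[:,:,::-1];b=r.get_image("scene")[:,:,::-1];w=r.get_image("wrist")[:,:,::-1];cv2.imwrite("pics/w3.png",w)
cv2.imwrite("pics/c3.png",np.hstack([cv2.resize(a[120:260,290:430],(400,400)),cv2.resize(b[150:270,230:350],(400,400))]))
E
```

```text
time: 7.1
tool_pos: [0.6105, -0.1003, 0.126]
tool_rot: [0.0, 0.646, 0.763, 0.0]
wrist_force: [-2.7, 0.7, 3.7]
grip_width: 0.0137
grip_force: 50.0
time: 7.4
tool_pos: [0.6105, -0.1003, 0.126]
tool_rot: [0.0, 0.646, 0.763, 0.0]
wrist_force: [-3.4, 1.0, 6.4]
grip_width: 0.0138
grip_force: 50.0
time: 7.7
tool_pos: [0.6105, -0.1003, 0.1259]
tool_rot: [0.0, 0.646, 0.763, 0.0]
wrist_force: [-5.5, 2.0, 6.8]
grip_width: 0.014
grip_force: 50.0
```

View pics/c3.png

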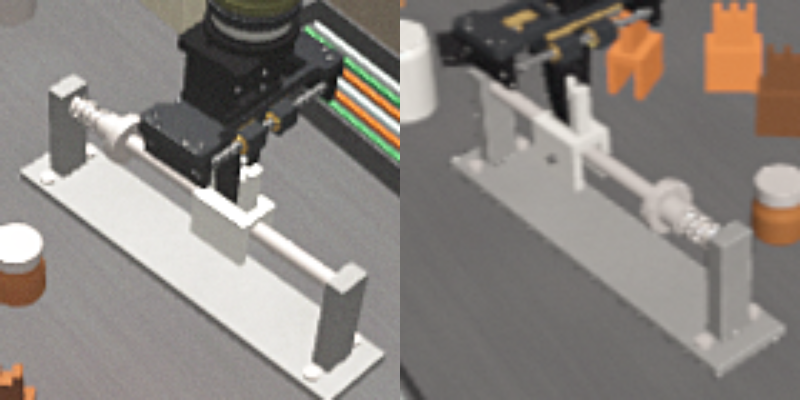

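The rest is seated astride the bar (side crop (232,220), scene crop (575,150)), about 95 mm from the collar. I'll ease the press and slide most of the way.

```bash
python3 -m handwheel '[[0,0,0,0,-0.01,-0.01,0],[0,0,0,0,0,0,0],[0,0,0,0,0,0,0],[0,0,0,0,0,0,0]]';  python3 -m handwheel '[[0,0,0,0.1,0,0,0],[0,0,0,0.1,0,0,0],[0,0,0,0.1,0,0,0],[0,0,0,0.1,0,0,0],[0,0,0,0.1,0,0,0],[0,0,0,0.1,0,0,0],[0,0,0,0.1,0,0,0],[0,0,0,0.08,0,0,0],[0,0,0,0.04,0,0,0],[0,0,0,0,0,0,0],[0,0,0,0,0,0,0],[0,0,0,0,0,0,0]]'
python3 - <<'E'
from h import *
s=r.sense();print(s["wrist_force"],s["moment"],s["tool_pos"])
w=r.get_image("wrist")[:,:,::-1];cv2.imwrite("pics/w4.png",w[50:330,180:480])
E
```

```text
time: 8.25
tool_pos: [0.6102, -0.1004, 0.126]
tool_rot: [0.001, 0.646, 0.763, 0.001]
wrist_force: [1.5, 2.2, 4.0]
grip_width: 0.0138
grip_force: 50.0
time: 9.45
tool_pos: [0.5961, -0.0187, 0.1259]
tool_rot: [0.0, 0.646, 0.763, 0.0]
wrist_force: [0.7, -2.2, 7.1]
grip_width: 0.0137
grip_force: 50.0
[ 0.69208391 -2.22670415  7.05320367] [-0.36235672 -0.05111051  0.03525483] [ 0.59606561 -0.0187139   0.12594444]
```

View pics/w4.png

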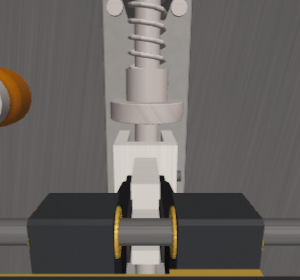

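The picture shows a gap of about a centimetre between the saddle's front edge and the disc (crop (148,120)). Now I'll creep forward to contact.

```bash
python3 -m handwheel '[[0,0,0,0.03,0,-0.005,0],[0,0,0,0.03,0,0,0],[0,0,0,0,0,0,0],[0,0,0,0,0,0,0]]' | grep -E "pos|wrist"
python3 -m handwheel '[[0,0,0,0.02,0,0,0],[0,0,0,0,0,0,0],[0,0,0,0,0,0,0]]'| grep -E "pos|wrist"
python3 -m handwheel '[[0,0,0,0.02,0,0,0],[0,0,0,0,0,0,0],[0,0,0,0,0,0,0]]'| grep -E "pos|wrist"
python3 -m handwheel '[[0,0,0,0.02,0,0,0],[0,0,0,0,0,0,0],[0,0,0,0,0,0,0]]'| grep -E "pos|wrist"
python3 -m handwheel '[[0,0,0,0.02,0,0,0],[0,0,0,0,0,0,0],[0,0,0,0,0,0,0]]'| grep -E "time|pos|wrist"
```

```text
tool_pos: [0.5949, -0.0131, 0.126]
wrist_force: [0.6, -2.7, 5.0]
tool_pos: [0.5946, -0.0115, 0.126]
wrist_force: [0.8, -3.3, 5.4]
tool_pos: [0.5943, -0.0096, 0.1259]
wrist_force: [0.7, -4.1, 5.8]
tool_pos: [0.594, -0.0077, 0.126]
wrist_force: [0.9, -3.8, 5.4]
time: 11.1
tool_pos: [0.5936, -0.0057, 0.1259]
wrist_force: [0.2, -3.1, 5.2]
```

```bash
for i in 1; do
python3 -m handwheel '[[0,0,0,0.02,0,-0.002,0],[0,0,0,0,0,0,0],[0,0,0,0,0,0,0]]' | grep -E "pos|wrist"
python3 -m handwheel '[[0,0,0,0.02,0,0,0],[0,0,0,0,0,0,0],[0,0,0,0,0,0,0]]'| grep -E "pos|wrist"
python3 -m handwheel '[[0,0,0,0.02,0,0,0],[0,0,0,0,0,0,0],[0,0,0,0,0,0,0]]'| grep -E "pos|wrist"
python3 -m handwheel '[[0,0,0,0.02,0,0,0],[0,0,0,0,0,0,0],[0,0,0,0,0,0,0]]'| grep -E "time|pos|wrist";done
```

```text
tool_pos: [0.5933, -0.0039, 0.126]
wrist_force: [1.3, -5.4, 4.3]
tool_pos: [0.593, -0.0022, 0.126]
wrist_force: [1.5, -5.9, 4.2]
tool_pos: [0.5928, -0.0004, 0.126]
wrist_force: [1.2, -6.0, 4.0]
time: 12.3
tool_pos: [0.5925, 0.0014, 0.126]
wrist_force: [1.5, -6.6, 4.9]
```

```bash
python3 -m handwheel '[[0,0,0,0.02,0,0,0],[0,0,0,0.02,0,0,0],[0,0,0,0.02,0,0,0],[0,0,0,0,0,0,0],[0,0,0,0,0,0,0],[0,0,0,0,0,0,0],[0,0,0,0,0,0,0]]' | grep -E "pos|wrist"
python3 - <<'E'
from h import *
s=r.sense();print(s["wrist_force"],s["moment"],s["tool_pos"],s["tool_rot"])
a=r.get_image("side")[:,:,::-1];b=r.get_image("scene")[:,:,::-1];w=r.get_image("wrist")[:,:,::-1]
cv2.imwrite("pics/c5.png",np.hstack([cv2.resize(i,(400,400),interpolation=2) for i in (b[180:260,270:350],w[70:270,230:430])]))
E
```

```text
tool_pos: [0.5916, 0.0068, 0.126]
wrist_force: [1.2, -8.1, 4.2]
[ 1.22816688 -8.12885769  4.15487586] [-1.59903877 -0.39068181 -0.12149239] [0.59156923 0.006764   0.12602555] [ 0.00140076  0.64650784  0.76290552 -0.00090229]
```

View pics/c5.png

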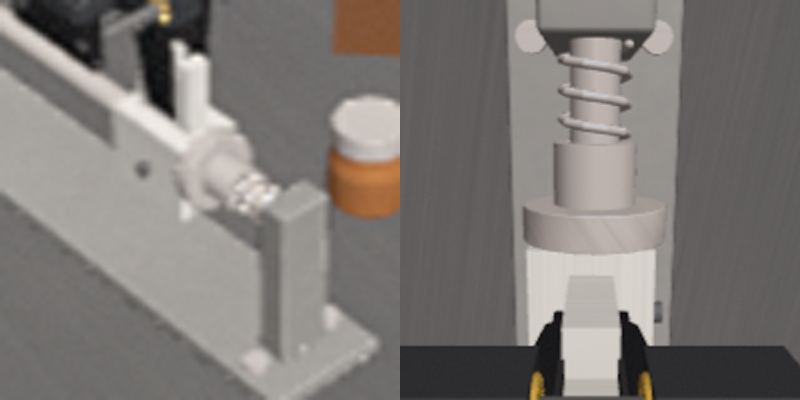

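The rest is against the disc (wrist crop (590,240)), pushed in about 11–12 mm. The measured force agrees with the spring rate. I'll hold, then hand in.

```bash
python3 -m handwheel '[[0,0,0,0,0,0,0],[0,0,0,0,0,0,0],[0,0,0,0,0,0,0],[0,0,0,0,0,0,0],[0,0,0,0,0,0,0],[0,0,0,0,0,0,0],[0,0,0,0,0,0,0],[0,0,0,0,0,0,0],[0,0,0,0,0,0,0],[0,0,0,0,0,0,0],[0,0,0,0,0,0,0],[0,0,0,0,0,0,0],[0,0,0,0,0,0,0],[0,0,0,0,0,0,0],[0,0,0,0,0,0,0],[0,0,0,0,0,0,0],[0,0,0,0,0,0,0],[0,0,0,0,0,0,0],[0,0,0,0,0,0,0],[0,0,0,0,0,0,0]]'; python3 -m handwheel '[[0,0,0,0,0,0,0],[0,0,0,0,0,0,0],[0,0,0,0,0,0,0],[0,0,0,0,0,0,0],[0,0,0,0,0,0,0]]'; python3 -c "
from cell import r
print(r.job_done())"
```

```text
time: 15.15
tool_pos: [0.5916, 0.0068, 0.126]
tool_rot: [0.001, 0.647, 0.763, -0.001]
wrist_force: [2.4, -8.0, 4.1]
grip_width: 0.0135
grip_force: 50.0
time: 15.65
tool_pos: [0.5916, 0.0068, 0.126]
tool_rot: [0.001, 0.646, 0.763, -0.001]
wrist_force: [1.6, -8.5, 5.2]
grip_width: 0.0136
grip_force: 50.0
the job is handed in; nothing more can be done
None
```

I handed the job in with the rod rest still gripped and hung astride the bar, pushing the collar in an estimated 11–12 mm (about 7 N); it held steady for 2.5 s first, and the hand-in gave no verdict.

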